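# Change the lamp core in the soldering fixture

### The job

The lamp core in the soldering fixture is finished: lay it in the empty V stand. Then lay the bare core (the bar with the collar, not the plain bar) in the fixture's cradle with its collar towards the fixed stop, and turn the clamp knob clockwise until the core is pushed against the stop and the knob's clutch slips. Do not drop the cores, do not hit the fume horn, and leave the plain bar, the boards, the spool and the jar where they are.

Things in the scene. Friction and masses are not known exactly. Their poses are not given: they have to be found in the camera images.
- fixture: Soldering fixture, fixed: aluminium base plate 290 x 80 x 8 mm with a V cradle between a fixed stop and a sliding jaw. Origin on the bench under the cradle's middle; x along the cradle towards the stop, z up. Behind the jaw a drive housing 60 x 60 mm, 62 mm high, centred at x = -155 mm, with the clamp knob on top.
- fixture_cradle (a point): Middle of the fixture's cradle, where a lying core's axis runs: 50 mm above the bench, axes as the fixture's. Two V supports, 14 mm thick, stand at x = -38 and +38 mm (62 mm free between them, base plate top 8 mm above the bench). The V faces slope only 30 degrees; the V's tops are 43 mm above the bench and 41 mm apart.
- fixture_stop (a point): Middle of the fixed stop's face, at x = +75 mm, y = 0 of the fixture, 50 mm above the bench; the stop is a block 22 mm thick, 56 mm wide and 75 mm high. A clamped core touches it with the collar, its middle then at x = 0 of the fixture.
- jaw: Sliding steel jaw of the fixture, 44 mm wide, top 66 mm above the bench, with a sprung pad in front (gives 3 mm when clamping). Origin in the plane of the pad, 25 mm above the bench; x as the fixture's. At the start the pad is at x = -91 mm of the fixture, 166 mm from the stop (a core is 150 mm long). The knob drives it 12 mm per radian clockwise, at most 30 mm.
- clutch_grip (a point): Point to grip on the clamp knob: on its upright axis (x = -155, y = 0 mm of the fixture), 104 mm above the bench. A black disc 50 mm across carries an upright grip bar 50 mm long, 14 mm thick, 32 mm high (its foot on the disc, 80 mm above the bench, its top 111 mm). The point's x runs along the bar, y across its 14 mm, z up; it turns with the knob.
- clutch (a joint): Slip of the clamp knob on its drive, rad, clockwise positive; start value arbitrary. The knob turns stiffly (0.08 N m) clockwise, about 1.3 rad until the jaw has pushed the core to the stop, 0.25 rad more to squeeze its pad; then, at 0.22 N m, the clutch slips, jaw still, clamping with about 10 N, and this value grows. Let go, it stays clamped.
- core_done: Finished lamp core, lying in the fixture: aluminium bar 32 mm in diameter and 150 mm long with white LED strips along it and, at its +x end, a collar 44 mm in diameter and 8 mm long. Origin in the middle of its axis; x along the bar towards the collar (x = 67 to 75 mm). About 0.3 kg. It may be rolled about its x.
- core_new: Bare lamp core, lying in stand_a: the same bar without strips, 32 mm in diameter, 150 mm long, collar 44 mm in diameter and 8 mm long at its +x end. Origin in the middle of its axis; x along the bar towards the collar. About 0.3 kg. It may be rolled about its x.
- collar (a point): Middle of the bare core's collar, on its axis, 71 mm from the core's middle. Clamped, it is 4 mm from the fixed stop's face.
- plain_bar: Bystander: plain aluminium bar without collar, 28 mm in diameter and 140 mm long, lying in stand_b. Origin in the middle of its axis, x along it.
- stand_a: V stand of grey plastic, fixed, holding the bare core: base 110 x 56 x 8 mm, with the same two V supports as the fixture at x = -38 and +38 mm (62 mm free between them). Origin on the bench under its middle, x along the V, z up. A core's axis lies at y = 0, z = 50 mm.
- stand_b: The same stand, holding the plain bar.
- stand_c: The same stand, empty at the start: the finished core goes here, either way round, centred between the supports.
- horn: Fume horn, fixed: a clear bell hanging mouth down over the bench, 110 mm across at its mouth 170 mm above the bench, narrowing to 50 mm at 350 mm, with a grey hose above it to 430 mm. Origin on the bench under the bell's middle, z up. It hangs from a column 20 mm across, on a foot 110 mm across, 105 mm beyond it (+x).
- horn_mouth (a point): Centre of the mouth of the fume horn's clear bell, 170 mm above the bench.
- boards: Bystander: stack of round lamp boards, 90 mm across and 48 mm high. Origin under its middle.
- spool: Bystander: blue solder spool standing upright, 66 mm across and 55 mm high. Origin under its middle.
- flux: Bystander: jar, 52 mm across and 95 mm high. Origin under its middle.
Things that resemble listed ones, but are neither listed nor needed, are in the scene too. What is shaped like the stand_c but purple is not meant.

How it is judged:
By the outcome, as a careful person would: the job done as asked, in the order asked, and still so for the second after the job is handed in, with the robot touching nothing.
It also fails if it takes over 67 s, if anything falls off the work surface, if the arm or the gripper's body presses on something with over 40 N, if the wrist force passes 120 N, or if a joint passes its speed limit or range.

### The arm

A 6-joint arm with a two-finger parallel gripper is mounted at the origin on the work surface. World frame = base frame: x ahead of the robot, y to its left, z up, the work surface at z = 0. Lengths are in m, angles in rad, forces in N, time in s.
With the tool pointing down it reaches from about 0.325 to 0.925 m from the base axis. Payload 3.1 kg.
Tool frame: the origin (TCP) lies between the finger pads; the fingertips stand 11 mm ahead of it and the grasp point (between the pads) lies 8 mm behind it; z points along the fingers, y is the line along which they close (so a half turn about z gives the same grasp; the last joint's range is limited). The gripper opens to 85 mm and grips with 20 to 120 N. Pads are 22 mm wide; open, the fingers measure 114 mm over their backs; the gripper's body (76 mm by 85 mm) begins 54 mm behind the grasp point. The pads swing forward as they close: fully open they stand 13 mm farther back than shut.
Start: joints at [1.229, 0.217, 1.613, -0, 1.311, -0.112], TCP at [0.142, 0.609, 0.242] pointing down, gripper open.
Joint ranges: [-2.75, 2.75], [-0.78, 2.1], [0.31, 2.55], [-1.13, 4.27], [0.13, 2.63], [-2.58, 2.58]. Speed limits (rad/s): [2.79, 2.79, 3.14, 3.14, 3.14, 3.14].

### API

Orientations are given as a unit quaternion [x, y, z, w].
In Python, from workcell import robot gives the robot as it stands. Calls block until the motion is done:
- robot.movep(position, orientation): joint-space move of the TCP to a pose.
- robot.move_straight(position, feed=0.15, frame=None, max_force=None): straight line of the TCP; frame=None keeps the orientation; feed is the mean speed in m/s. With max_force (N) it stops when the force on the tool has changed by that much, and returns True; else False.
- robot.move_joints(angles): joint-space move.
- robot.command_gripper(opening, force=None): finger opening in m; force is the grip in N (None keeps the last); returns when the fingers have stopped.
- robot.pause(seconds).
- robot.solve_ik(position, orientation): joint angles nearest the present ones, or None.
- robot.observe(): the state.
- robot.grab_frame(name): name is "side" or "top"; returns the picture (384x512x3 uint8, red, green, blue); there is no depth.
- robot.get_calibration(name): a dict with "fx", "fy", "cx", "cy" (pixels), "pose" (4x4, takes a point from camera to world coordinates). Camera axes: x right, y up, looking along -z (the intrinsics and any distortion apply to the point x, -y, -z); pixel columns grow to the right and rows downward; lengths in m; the calibration is good to about 2 mm. A picture is of the moment at which its call begins. get_calibration takes no time and is no camera call.
A pose or a line that the arm cannot do raises robot.IKError and nothing moves.
- robot.finish_job(): hands the job in; it is judged then, once.
The state is a dict: "t": time; "joint_positions": joint angles; "joint_vel": joint speeds; "joint_torque": joint torques, N m; "position": TCP position; "ee_rot": TCP orientation; "ft_force": force on the tool from outside, world axes, zero at the start; "torque": the same for the moment, N m; "gripper_width": finger opening in m; "grasp_force": force on a finger pad.
Only numpy, scipy, OpenCV 4.12 (cv2) and the standard library are available. Lean on these libraries where they do the work, as an engineer would, in place of code of your own. Each camera call takes 0.05 s, during which the arm holds its last target. There are 200 camera calls.

## Working session

There is one attempt and no reset: what is moved stays moved. The work goes in short steps, each a Python script; the robot and the scene stay as the last script left them, time stands still between calls to the robot, and variables do not carry over. Pictures are saved under pics/ and viewed, at most 10 in all, crops included, and the job is handed in when it is done.

```bash
mkdir -p pics; ls
python3 - <<'E'
from workcell import robot
import cv2
for n in("top","side"):
    cv2.imwrite(f"pics/{n}0.png",cv2.resize(robot.grab_frame(n)[:,:,::-1],(800,600)))
    print(n,robot.get_calibration(n))
print(robot.observe())
E
```

```text
pics
top {'fx': 468.52058315730613, 'fy': 468.52058315730613, 'cx': 253.95692908150042, 'cy': 195.97962593443359, 'pose': array([[-0.08842582,  0.96863473, -0.23222324,  0.26138916],
       [-0.99607584, -0.08511941,  0.0242405 ,  0.00664009],
       [ 0.00371349,  0.23345544,  0.97236041,  1.4854198 ],
       [ 0.        ,  0.        ,  0.        ,  1.        ]])}
side {'fx': 475.30231795163513, 'fy': 475.30231795163513, 'cx': 261.4002953379381, 'cy': 191.6446997663521, 'pose': array([[ 0.73258583,  0.35240637, -0.58234676, -0.19637484],
       [-0.68022456,  0.34792382, -0.64516941, -0.8719814 ],
       [-0.0247495 ,  0.86876854,  0.49459953,  0.79001842],
       [ 0.        ,  0.        ,  0.        ,  1.        ]])}
{'t': 0.1, 'joint_positions': array([ 1.22880203e+00,  2.17676529e-01,  1.61479199e+00, -5.55337917e-06,
        1.31133298e+00, -1.12191191e-01]), 'joint_vel': array([-0.00073825, -0.00074107, -0.00116124, -0.00013548,  0.00090114,
        0.00072008]), 'joint_torque': array([-9.43080668e-04, -3.98076403e+01, -3.04970634e+01, -1.50680562e-04,
        4.28653802e-03, -2.35839320e-05]), 'position': array([0.14209579, 0.60788745, 0.24109064]), 'ee_rot': array([ 1.14648110e-01,  9.93405552e-01, -1.07667059e-03, -2.46042088e-04]), 'ft_force': array([ 0.30906643,  0.41760425, -0.37142818]), 'torque': array([3.31472746e-02, 6.01070746e-03, 1.64557770e-05]), 'grasp_force': 0.0, 'gripper_width': 0.08529262385051521}
```

View pics/top0.png

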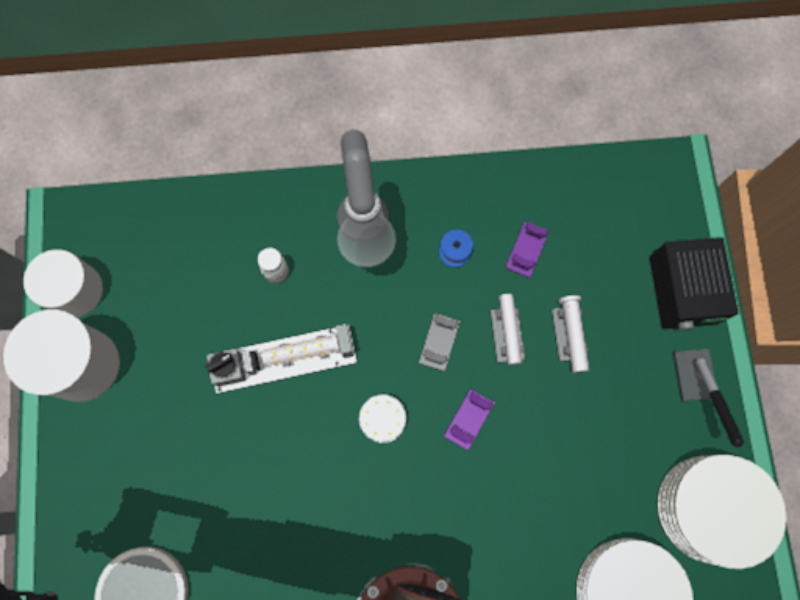

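View pics/side0.png

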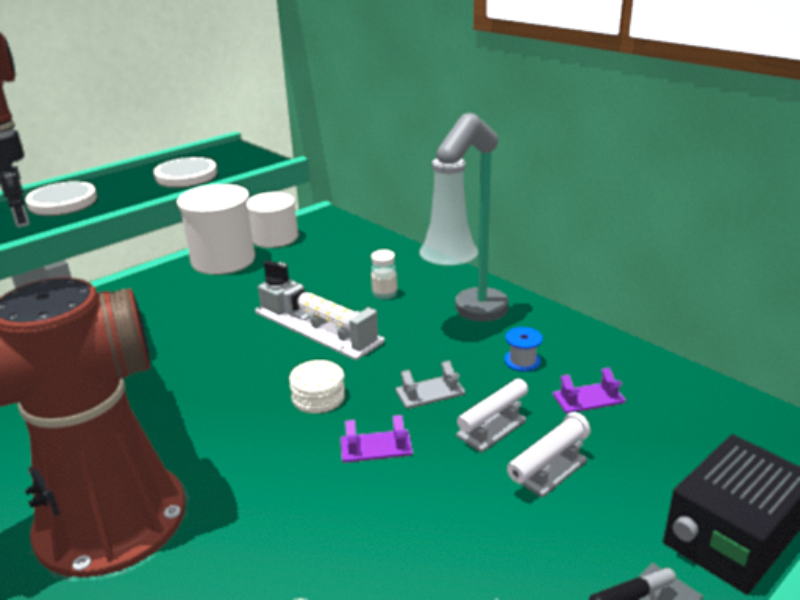

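The top view (800x600) shows the fixture at (280,357), with the knob at (224,365) and the stop at (345,340). The grey empty stand_c is at (440,342), the plain bar at (510,328) and the bare core at (573,333), its collar at (570,298). The horn is at (366,235). The purple stands are decoys.

```bash
cat > h.py <<'E'
import numpy as np, cv2
from workcell import robot
def ray(n,u,v):
    c=robot.get_calibration(n);T=c["pose"]
    d=T[:3,:3]@np.array([(u-c["cx"])/c["fx"],-(v-c["cy"])/c["fy"],-1]);return T[:3,3],d
def onplane(n,u,v,z):
    o,d=ray(n,u,v);return o+d*(z-o[2])/d[2]
def proj(n,p):
    c=robot.get_calibration(n);T=c["pose"];q=T[:3,:3].T@(np.asarray(p)-T[:3,3])
    return c["cx"]-c["fx"]*q[0]/q[2],c["cy"]+c["fy"]*q[1]/q[2]
def crop(n,x0,y0,x1,y1,s,name,img=None):
    f=robot.grab_frame(n) if img is None else img
    f=cv2.resize(f[y0:y1,x0:x1],None,fx=s,fy=s,interpolation=cv2.INTER_CUBIC)
    cv2.imwrite(name,f[:,:,::-1])
E
python3 - <<'E'
from h import *
crop("top",125,180,385,260,3,"pics/t1.png");crop("side",160,160,400,320,3,"pics/s1.png")
im=robot.grab_frame("top");np.save("top0.npy",im);np.save("side0.npy",robot.grab_frame("side"))
hsv=cv2.cvtColor(im,cv2.COLOR_RGB2HSV)
m=((hsv[...,1]<70)&(hsv[...,2]>60)).astype(np.uint8)
n,l,st,ce=cv2.connectedComponentsWithStats(m)
for i in range(1,n):
    if st[i,4]>60 and 120<ce[i,0]<390 and 130<ce[i,1]<300: print(i,st[i],ce[i].round(1),[c for c in cv2.minAreaRect(np.argwhere(l==i)[:,::-1].astype(np.float32))])
E
```

```text
45 [165 158  20  23 345] [174.3 169.4] [(174.2000274658203, 169.4000244140625), (23.25510597229004, 16.994115829467773), 63.43495178222656]
79 [314 188  22  46 726] [324.4 212. ] [(324.187744140625, 210.60594177246094), (45.65673065185547, 18.495502471923828), 82.56858825683594]
80 [353 189  24  50 820] [365. 213.] [(364.7391662597656, 213.6265869140625), (49.526153564453125, 19.554393768310547), 81.63410949707031]
87 [268 200  27  38 618] [280.8 218.5] [(280.8576354980469, 218.53399658203125), (18.01769256591797, 34.228599548339844), 17.525569915771484]
90 [ 132  207   97   45 2212] [182.1 229. ] [(179.28233337402344, 229.27056884765625), (26.248584747314453, 95.23247528076172), 77.47119140625]
99 [229 252  31  32 757] [244.6 267.4] [(244.0, 267.5), (31.0, 30.0), 90.0]
```

View pics/t1.png

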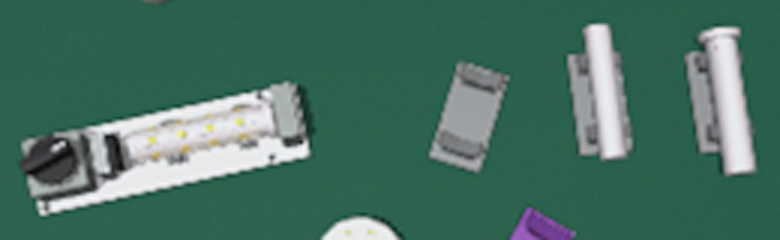

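View pics/s1.png

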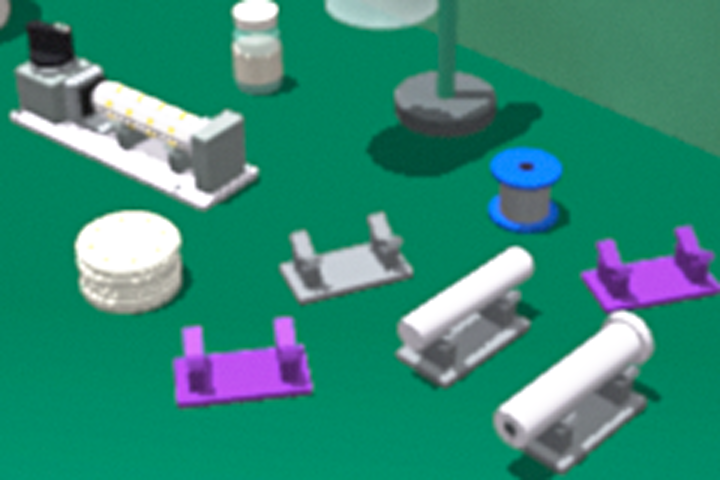

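The crops show everything clearly. The bare core's collar is at the far end (t1 (718,35)) and the knob bar runs from about (25,167) to (75,143) in t1. Next I'll compute poses and check them with an overlay.

```bash
cat > est.py <<'E'
from h import *
im=np.load("top0.npy");hsv=cv2.cvtColor(im,cv2.COLOR_RGB2HSV)
def rect(mask,lo,hi,z,tag):
    m=np.zeros_like(mask);m[lo[1]:hi[1],lo[0]:hi[0]]=mask[lo[1]:hi[1],lo[0]:hi[0]]
    n,l,st,ce=cv2.connectedComponentsWithStats(m.astype(np.uint8));i=1+st[1:,4].argmax()
    p=np.argwhere(l==i)[:,::-1]
    w=np.array([onplane("top",u,v,z)[:2] for u,v in p],np.float32)
    r=cv2.minAreaRect(w);b=cv2.boxPoints(r);e=b[1]-b[0];f=b[2]-b[1]
    if np.linalg.norm(f)>np.linalg.norm(e): e=f
    _,_,vt=np.linalg.svd(w-w.mean(0),full_matrices=False)
    print(tag,"rect c",np.round(r[0],4),"size",np.round(r[1],4),"yaw",round(np.degrees(np.arctan2(e[1],e[0])),1),"mean",w.mean(0).round(4),"pca",round(np.degrees(np.arctan2(vt[0,1],vt[0,0])),1))
S,V=hsv[...,1],hsv[...,2]
rect((S<70)&(V>60),(262,195),(300,245),.008,"stand_c")
rect((S<70)&(V>190),(350,180),(385,245),.05,"core_new")
rect((S<70)&(V>190),(312,180),(340,245),.05,"plain")
rect((V<45),(125,215),(158,250),.105,"knob45")
rect((V<60),(125,215),(158,250),.105,"knob60")
rect((V<30),(125,215),(158,250),.111,"knob30")
rect((S<70)&(V>225),(125,195),(235,260),.008,"plate")
for n,(a,b) in dict(plate_ll=(40,215),plate_lr=(312,155)).items(): print(n,onplane("top",125+a/3,180+b/3,.008).round(4))
for n,(a,b) in dict(stop_fl=(275,90),stop_fr=(297,85),stop_nr=(307,137),stop_nl=(283,144)).items(): print(n,onplane("top",125+a/3,180+b/3,.075).round(4))
E
python3 est.py
```

```text
stand_c rect c [ 0.5331 -0.1096] size [0.0575 0.112 ] yaw -22.8 mean [ 0.5328 -0.1095] pca 157.3
core_new rect c [ 0.5208 -0.3784] size [0.032 0.151] yaw -1.8 mean [ 0.5181 -0.3802] pca 179.9
plain rect c [ 0.5416 -0.2507] size [0.1388 0.0206] yaw 0.2 mean [ 0.5408 -0.2507] pca -179.9
knob45 rect c [0.504  0.3138] size [0.0136 0.0474] yaw -59.0 mean [0.507  0.3117] pca 115.3
knob60 rect c [0.5011 0.3131] size [0.0235 0.0499] yaw -58.1 mean [0.5063 0.3118] pca -67.3
knob30 rect c [0.5043 0.314 ] size [0.0053 0.0466] yaw -64.2 mean [0.5048 0.3132] pca 115.0
plate rect c [0.5032 0.2034] size [0.0268 0.2723] yaw -82.5 mean [0.5016 0.1921] pca -81.6
plate_ll [0.4664 0.3486 0.008 ]
plate_lr [0.5048 0.0593 0.008 ]
stop_fl [0.5641 0.0895 0.075 ]
stop_fr [0.5674 0.0667 0.075 ]
stop_nr [0.5126 0.0606 0.075 ]
stop_nl [0.5076 0.0854 0.075 ]
```

```bash
cat > ov.py <<'E'
from h import *
def F(x,y,yaw):
    c,s=np.cos(np.radians(yaw)),np.sin(np.radians(yaw))
    return lambda p:np.array([x+c*p[0]-s*p[1],y+s*p[0]+c*p[1],p[2]])/1.0
FX=F(.526,.160,-82.4);CN=F(.5208,-.3784,-1.8);SC=F(.5331,-.1096,-22.8);KN=F(*FX([-.155,0,0])[:2],-62)
def cyl(f,x,r,z=.05): return [f([x,r*np.cos(a),z+r*np.sin(a)]) for a in np.linspace(0,2*np.pi,25)]
def box(f,x0,x1,y0,y1,z): return [f([a,b,z]) for a,b in((x0,y0),(x1,y0),(x1,y1),(x0,y1),(x0,y0))]
L=[cyl(CN,-.075,.016),cyl(CN,.075,.022),cyl(CN,.067,.022),[CN([-.075,0,.066]),CN([.067,0,.066])],
 box(SC,-.055,.055,-.028,.028,.008),box(SC,-.045,-.031,-.0205,.0205,.043),box(SC,.031,.045,-.0205,.0205,.043),
 box(FX,.075,.097,-.028,.028,.075),box(FX,-.193,.097,-.04,.04,.008),box(FX,-.185,-.125,-.03,.03,.062),
 cyl(FX,-.075,.016),cyl(FX,.067,.022),box(KN,-.025,.025,-.007,.007,.111)]
for n,(x0,y0,x1,y1),k in(("top",(125,180,385,260),3),("side",(160,160,400,320),3)):
    f=np.load(n+"0.npy")[y0:y1,x0:x1];f=cv2.resize(f,None,fx=k,fy=k,interpolation=cv2.INTER_CUBIC)
    for l in L:
        q=np.array([((u-x0+.5)*k,(v-y0+.5)*k) for u,v in(proj(n,p) for p in l)])
        cv2.polylines(f,[q.round().astype(np.int32)],False,(255,0,0),1)
    cv2.imwrite(f"pics/ov_{n}.png",f[:,:,::-1])
a=cv2.imread("pics/ov_top.png");b=cv2.imread("pics/ov_side.png");b=cv2.copyMakeBorder(b,0,0,0,60,cv2.BORDER_CONSTANT)
cv2.imwrite("pics/ov.png",cv2.resize(np.vstack([a,b]),(650,600),interpolation=cv2.INTER_AREA) if 0 else np.vstack([a[:, :],b])[:600])
E
python3 ov.py
```

```text
(no output)
```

View pics/ov.png

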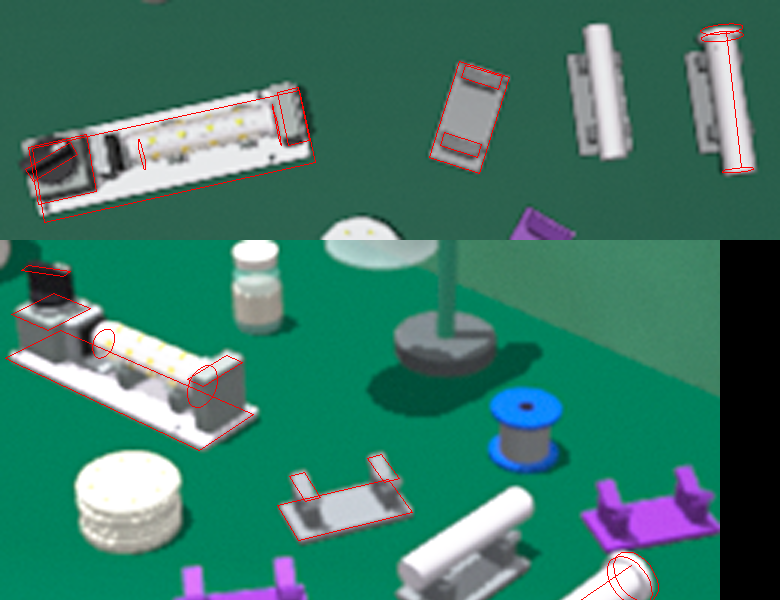

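```bash
sed -i 's/FX=F(.526,.160,-82.4)/FX=F(.5285,.1625,-82.4)/' ov.py
cat > ov2.py <<'E'
exec(open("ov.py").read().split("for n,(x0")[0])
o=[]
L=[box(FX,.075,.097,-.028,.028,.075),box(FX,-.193,.097,-.04,.04,.008),box(KN,-.025,.025,-.007,.007,.111),cyl(CN,-.075,.016),cyl(CN,.075,.022)]+[cyl(FX,x,.016) for x in(-.083,)]+[cyl(FX,.059,.022)]
for n,(x0,y0,x1,y1),k in(("top",(128,205,232,255),7),("side",(160,162,250,232),5),("side",(320,260,385,332),5)):
    f=np.load(n+"0.npy")[y0:y1,x0:x1];f=cv2.resize(f,None,fx=k,fy=k,interpolation=cv2.INTER_CUBIC)
    for l in L:
        q=np.array([((u-x0+.5)*k,(v-y0+.5)*k) for u,v in(proj(n,p) for p in l)])
        cv2.polylines(f,[q.round().astype(np.int32)],False,(255,0,0),1)
    o.append(f)
c=np.zeros((600,800,3),np.uint8);c[:350//1*1,:728]=o[0][:350]
b=o[1][:250];c[350:350+b.shape[0],:450]=b;b=o[2][110:];b=b[:250];c[350:350+b.shape[0],460:460+325]=b
cv2.imwrite("pics/ov2.png",c[:,:,::-1])
E
python3 ov2.py
```

```text
(no output)
```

View pics/ov2.png

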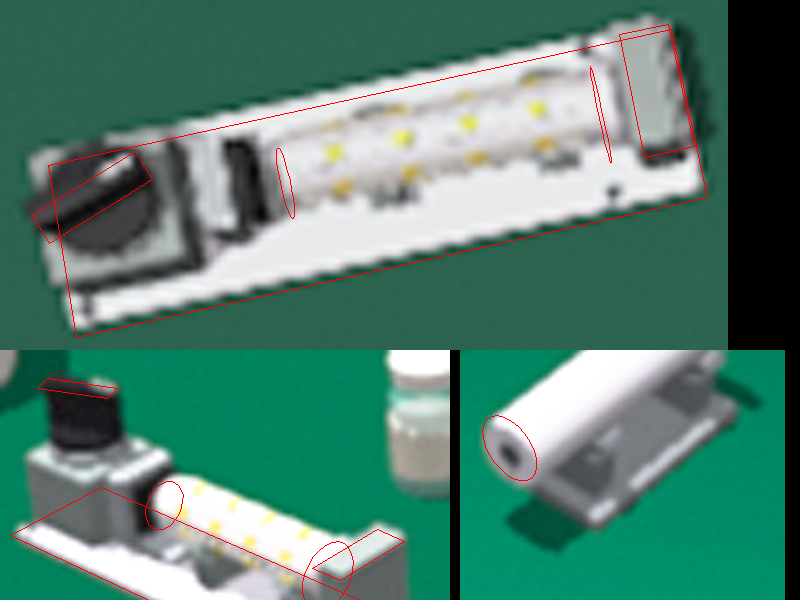

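The refined overlay fits the bare core well. The fixture needs about +1.5 mm in x and y, so its origin is (0.530, 0.164) with yaw -82.4°. core_done sits about 8 mm back from the stop position, and the knob bar's yaw is about -62°. Next I'll check IK for all the poses and the horn position.

```bash
cat >> h.py <<'E'
def q(a): a=np.radians(a)/2; return [np.cos(a),np.sin(a),0,0]
E_=np.array([np.cos(np.radians(-82.4)),np.sin(np.radians(-82.4))])
FO=np.array([.530,.164])
DONE=FO-.008*E_; CRADLE=FO-.006*E_; KNOB=FO-.155*E_
SC=np.array([.5331,-.1096]); NEW=np.array([.5205,-.3784])
P=lambda xy,z:[xy[0],xy[1],z]
E
python3 - <<'E'
from h import *
for nm,p,a in(("done",DONE,97.6),("sc",SC,157.2),("new",NEW,178.2),("cradle",CRADLE,97.6),("knob",KNOB,118),("knob+",KNOB,298),("knobend",KNOB,118-125),("knob+end",KNOB,298-125)):
    for z in(.042,.18): print(nm,z,np.round(robot.solve_ik(P(p,z),q(a)),2))
print("horn",onplane("top",366/1.5625,245/1.5625,.17),onplane("side",448/1.5625,255/1.5625,.17))
print(DONE,KNOB)
E
```

```text
done 0.042 [ 0.19  0.33  1.9  -0.    0.91  0.06]
done 0.18 [ 0.19  0.13  1.83 -0.    1.18  0.06]
sc 0.042 [-0.33  0.31  1.93 -0.    0.91 -1.5 ]
sc 0.18 [-0.33  0.11  1.86 -0.    1.17 -1.5 ]
new 0.042 [-0.74  0.48  1.68 -0.    0.98 -2.28]
new 0.18 [-0.74  0.31  1.62 -0.    1.21 -2.28]
cradle 0.042 [ 0.18  0.33  1.9  -0.    0.91  0.05]
cradle 0.18 [ 0.18  0.13  1.83 -0.    1.18  0.05]
knob 0.042 [ 0.44  0.41  1.79 -0.    0.95 -0.05]
knob 0.18 [ 0.44  0.22  1.73 -0.    1.19 -0.05]Traceback (most recent call last):
  File "<stdin>", line 3, in <module>
    return _wrapfunc(a, 'round', decimals=decimals, out=out)
    return _wrapit(obj, method, *args, **kwds)
    result = getattr(arr, method)(*args, **kwds)
TypeError: unsupported operand type(s) for *: 'NoneType' and 'float'
```

Run:
```python
from h import *
h1=onplane("top",366/1.5625,245/1.5625,.17);h2=onplane("side",448/1.5625,255/1.5625,.17);print("horn",h1,h2)
assert h1[0]>.66
robot.movep(P(DONE,.18),q(97.6))
print(robot.move_straight(P(DONE,.042),feed=.12,max_force=15))
robot.command_gripper(.0,force=30)
o=robot.observe();print(o["t"],o["position"],o["gripper_width"],o["grasp_force"],o["ft_force"])
crop("top",128,180,232,255,4,"pics/g1.png");crop("side",130,60,290,240,4,"pics/g1s.png")
```

```text
horn [0.69886999 0.02121567 0.17      ] [0.70093294 0.0075788  0.17      ]
False
4.2417 [0.53220645 0.17241037 0.0436524 ] 0.03076341295925443 32.85057842731476 [ 5.94914466 -0.32172068  0.74619363]
```

Run:
```python
from h import *
robot.command_gripper(.0,force=60)
p=robot.observe()["position"];off=p[:2]-DONE
robot.move_straight(P(DONE,.15),feed=.12)
o=robot.observe();print(o["t"],o["gripper_width"],o["ft_force"])
robot.movep([.46,.08,.17],q(115));robot.movep([.46,-.09,.17],q(157.2))
robot.movep(P(SC,.14),q(157.2))
print(robot.move_straight(P(SC,.0425),feed=.08,max_force=8))
o=robot.observe();print(o["t"],o["position"],o["ft_force"],o["torque"])
crop("top",240,170,340,270,4,"pics/g2.png");crop("side",220,130,350,290,4,"pics/g2s.png")
a=cv2.imread("pics/g2.png");b=cv2.imread("pics/g2s.png")[:400];b=b[:400,:390];cv2.imwrite("pics/g2c.png",np.hstack([a,b]))
```

```text
5.6083 0.029878043779684626 [-0.5401242   0.90936073 -4.26826447]
True
8.7333 [ 0.53235678 -0.10926628  0.04366224] [0.34121207 1.06425883 5.82533698] [-0.02927628  0.02407518 -0.12046418]
```

View pics/g2c.png

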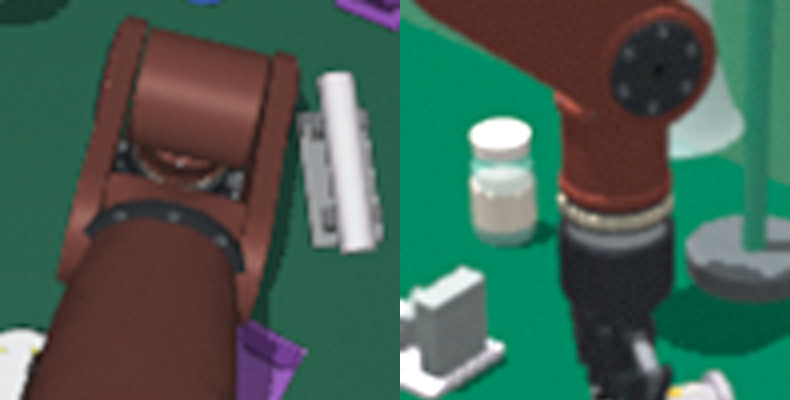

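The core touched down in stand_c at the same TCP height as at pickup (43.7 mm). The arm hides most of it. Next: release, back off and look from the bare-core side.

Run:
```python
from h import *
robot.command_gripper(.085)
robot.move_straight(P(SC,.17),feed=.2)
robot.movep(P(NEW,.18),q(178.2))
T=robot.grab_frame("top");S=robot.grab_frame("side");np.save("T1.npy",T);np.save("S1.npy",S)
x=robot.observe();print(x["t"],x["position"])
crop("top",255,185,305,250,6,"pics/a.png",T);crop("side",240,215,315,265,6,"pics/b.png",S)
a=cv2.imread("pics/a.png");b=cv2.imread("pics/b.png");b=cv2.copyMakeBorder(b,0,90,0,0,cv2.BORDER_CONSTANT)
cv2.imwrite("pics/g3.png",np.hstack([a,b]))
print(a.shape,b.shape)
```

```text
11.35 [ 0.52068162 -0.37658868  0.17922665]
(390, 300, 3) (390, 450, 3)
```

View pics/g3.png

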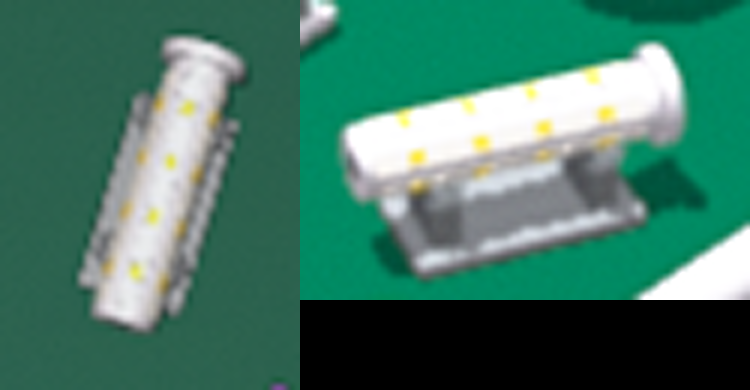

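The finished core lies seated and centred in stand_c, with end overhangs matching the expected 20 mm after allowing for perspective. Next is the bare core.

Run:
```python
from h import *
print(robot.move_straight(P(NEW,.042),feed=.12,max_force=15))
robot.command_gripper(.0,force=30);robot.command_gripper(.0,force=60)
o=robot.observe();print(o["t"],o["position"],o["gripper_width"],o["ft_force"])
robot.move_straight(P(NEW,.17),feed=.12)
robot.movep([.44,-.15,.18],q(150));robot.movep([.45,.08,.18],q(97.6))
robot.movep(P(CRADLE,.15),q(97.6))
print(robot.move_straight(P(CRADLE,.0425),feed=.08,max_force=8))
o=robot.observe();print(o["t"],o["position"],o["gripper_width"],o["ft_force"],o["torque"])
```

```text
False
13.4083 [ 0.520677   -0.37810495  0.04271032] 0.030305148832716726 [-1.99949704  3.6036137   6.1239941 ]
True
18.6417 [0.52930806 0.16985999 0.04472598] 0.030138692471177342 [2.08072987 0.36849821 2.47065158] [ 0.1558352  -0.22564746 -0.07279344]
```

Run:
```python
from h import *
print(robot.move_straight(P(CRADLE,.0427),feed=.03,max_force=5))
robot.command_gripper(.085)
robot.move_straight(P(CRADLE,.17),feed=.2)
robot.movep(P(KNOB,.19),q(118))
x=robot.observe();print(x["t"],x["position"])
robot.movep([.40,.42,.25],q(118))
T=robot.grab_frame("top");S=robot.grab_frame("side");np.save("T2.npy",T);np.save("S2.npy",S)
crop("top",128,205,232,255,5,"pics/a.png",T);crop("side",160,155,250,235,4,"pics/b.png",S)
a=cv2.imread("pics/a.png");b=cv2.imread("pics/b.png");b=cv2.copyMakeBorder(b,0,0,0,160,cv2.BORDER_CONSTANT)
cv2.imwrite("pics/g4.png",np.vstack([a,b]))
```

```text
False
20.9167 [0.50836155 0.31728915 0.18798581]
```

View pics/g4.png

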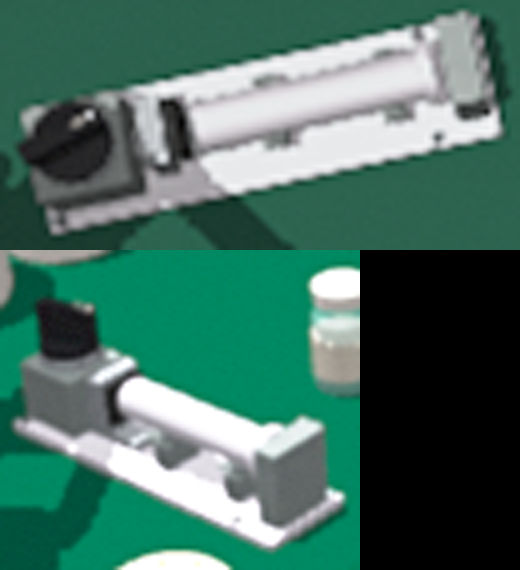

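The bare core is lying in the cradle with its collar next to the stop, seated in both Vs. Now the knob.

Run:
```python
from h import *
robot.movep(P(KNOB,.19),q(118))
print(robot.move_straight(P(KNOB,.097),feed=.1,max_force=15))
robot.command_gripper(.0,force=40)
o=robot.observe();print(o["t"],o["position"],o["gripper_width"],o["ft_force"].round(1),o["torque"].round(3))
for d in list(range(20,125,15)):
    robot.movep(P(KNOB,.097),q(118-d)); o=robot.observe()
    print(d,round(o["t"],2),o["joint_positions"][5].round(2),o["ft_force"].round(1),o["torque"].round(3),round(o["gripper_width"],4))
```

```text
False
24.1333 [0.51334009 0.31951239 0.09807285] 0.013161406569015979 [ 9.1  5.1 -4.9] [ 0.569 -1.066 -0.17 ]
20 24.56 0.3 [ 6.6  5.1 -5.1] [ 0.615 -0.811 -0.132] 0.0133
35 24.92 0.56 [ 5.8  5.1 -3.7] [ 0.675 -0.735 -0.055] 0.0133
50 25.27 0.82 [ 5.8  4.1 -2.9] [ 0.661 -0.658 -0.067] 0.0133
65 25.63 1.09 [ 3.8  4.1 -2.9] [ 0.807 -0.531 -0.034] 0.0133
80 25.99 1.35 [ 3.5  5.2 -2.3] [ 0.906 -0.497  0.036] 0.0131
95 26.35 1.61 [ 3.9  7.3 -2.1] [ 0.999 -0.367  0.036] 0.0132
110 26.71 1.87 [ 2.9  8.  -2.6] [ 1.112 -0.403  0.026] 0.0132
```

Run:
```python
from h import *
for d in (125,140):
    robot.movep(P(KNOB,.097),q(118-d)); o=robot.observe()
    print(d,round(o["t"],2),o["joint_positions"][5].round(2),o["ft_force"].round(1),o["torque"].round(3),round(o["gripper_width"],4))
robot.command_gripper(.085)
robot.move_straight(P(KNOB,.19),feed=.15)
robot.movep([.40,.42,.25],q(40))
T=robot.grab_frame("top");S=robot.grab_frame("side");print(robot.observe()["t"])
crop("top",128,205,232,255,5,"pics/a.png",T);crop("side",160,155,250,235,4,"pics/b.png",S)
a=cv2.imread("pics/a.png");b=cv2.imread("pics/b.png");b=cv2.copyMakeBorder(b,0,0,0,160,cv2.BORDER_CONSTANT)
v=np.vstack([a,b]);w=cv2.resize(T[130:310,125:400],None,fx=1,fy=1)[:,:,::-1]
v=cv2.copyMakeBorder(v,0,0,0,275,cv2.BORDER_CONSTANT);v[:180,520:]=w
cv2.imwrite("pics/g5.png",v)
```

```text
125 27.07 2.13 [ 1.9  9.7 -1.7] [ 1.274 -0.377  0.122] 0.0132
140 27.43 2.4 [ 2.8  9.2 -4.3] [ 1.424 -0.415  0.079] 0.0135
29.8
```

View pics/g5.png

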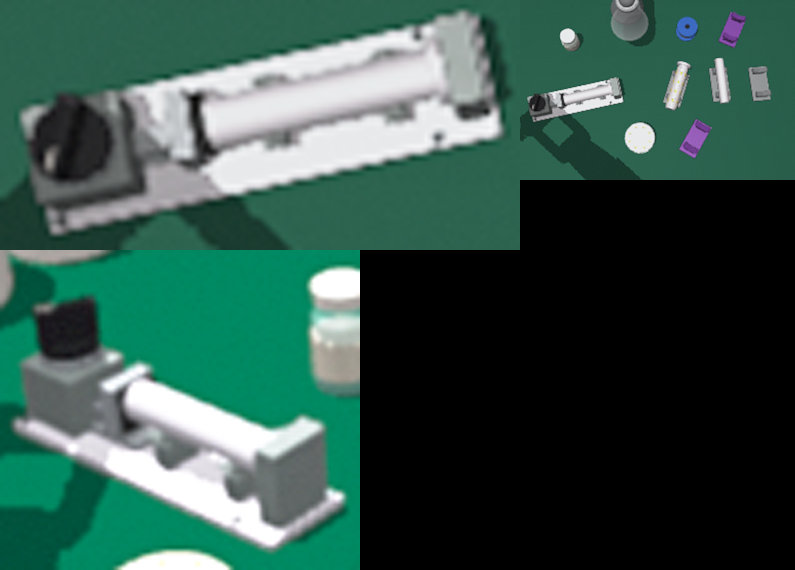

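The jaw has closed about 16–18 mm and the core has moved against the stop. The knob turned about 2.2–2.4 rad, well past the 1.55 rad where the jaw can go no further, so the clutch slipped. The bystanders haven't moved, so I'm handing in.

```bash
python3 -c "
from h import *
print(robot.finish_job())"
```

```text
the job is handed in; nothing more can be done
None
```

I handed the job in at about 30 s: the finished core lies in the grey V stand, and the bare core is clamped against the stop, with the clutch slip judged from how far the knob turned, not seen directly.

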